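# Lock the four side clips of the biscuit box

## Task

The biscuit box with the blue lid is full and its lid is on: flip its four white side clips down, one after another, until each lies flat against the side of the tub. Do not shove the box along the counter, and leave the red-lidded box next to it alone; it is still being filled.

Things in the scene. Friction and masses are not known exactly. Their poses are not given: they have to be found in the camera images.
- blue_box: The box to lock: clear tub full of round biscuits, blue lid seated on it, a white hinged clip in the middle of each side. Tub 100 (x) x 110 (y) mm, 70 high; lid 106 x 116 mm, flat top 81 mm above the counter plus a 3 mm rim. About 2 kg, loose on the counter; stays put under the light push a clip needs. Origin: centre of its underside; z up, x and y square to its sides.
- blue_box_front (a joint): Angle of the blue-lidded box's front (-x of the box) clip, a plate 44 mm wide, 34 long from hinge to free end, 4 thick. Level hinge at (-57, 0, 75) mm in the box frame. 0 = straight down, flat on the tub (stop; outer face 2 mm outside the hinge line); 1.57 = level, sticking out; more = raised (stop 2.1). Starts at 1.2 to 1.75. Friction hinge: 1.3 N at the free end turns it; stays where left.
- blue_box_back (a joint): Angle of the blue-lidded box's back (+x of the box) clip, a plate 44 mm wide, 34 long from hinge to free end, 4 thick. Level hinge at (57, 0, 75) mm in the box frame. 0 = straight down, flat on the tub (stop; outer face 2 mm outside the hinge line); 1.57 = level, sticking out; more = raised (stop 2.1). Starts at 1.2 to 1.75. Friction hinge: 1.3 N at the free end turns it; stays where left.
- blue_box_left (a joint): Angle of the blue-lidded box's left (+y of the box) clip, a plate 44 mm wide, 34 long from hinge to free end, 4 thick. Level hinge at (0, 62, 75) mm in the box frame. 0 = straight down, flat on the tub (stop; outer face 2 mm outside the hinge line); 1.57 = level, sticking out; more = raised (stop 2.1). Starts at 1.2 to 1.75. Friction hinge: 1.3 N at the free end turns it; stays where left.
- blue_box_right (a joint): Angle of the blue-lidded box's right (-y of the box) clip, a plate 44 mm wide, 34 long from hinge to free end, 4 thick. Level hinge at (0, -62, 75) mm in the box frame. 0 = straight down, flat on the tub (stop; outer face 2 mm outside the hinge line); 1.57 = level, sticking out; more = raised (stop 2.1). Starts at 1.2 to 1.75. Friction hinge: 1.3 N at the free end turns it; stays where left.
- red_box: A second box of the same shape and size, with a red lid, nearly empty (three biscuits), its white clips standing open too. Not to be used. Origin: centre of its underside, on the counter.

How it is judged:
By the outcome, as a careful person would: the job done as asked, in the order asked, and still so for the second after the job is handed in, with the robot touching nothing.
It also fails if it takes over 64 s, if anything falls off the work surface, if the arm or the gripper's body presses on something with over 40 N, if the wrist force passes 120 N, or if a joint passes its speed limit or range.

## Robot

A 6-joint arm with a two-finger parallel gripper is mounted at the origin on a cart in front of the work surface, level with it; the furniture and walls round the work are solid. World frame = base frame: x ahead of the robot, y to its left, z up, the work surface at z = 0. Lengths are in m, angles in rad, forces in N, time in s.
With the tool pointing down it reaches from about 0.35 to 0.925 m from the base axis. Payload 6.4 kg.
Tool frame: the origin (TCP) lies on the centre line of the jaws, within the pads' length; the fingertips stand 25 mm ahead of it and the grasp point (between the pads) lies 6 mm ahead of it; z points along the fingers, y is the line along which they close (so a half turn about z gives the same grasp; the last joint's range is limited). The gripper opens to 85 mm and grips with 20 to 120 N. Pads are 22 mm wide; open, the fingers measure 114 mm over their backs; the gripper's body (76 mm by 85 mm) begins 54 mm behind the grasp point. The pads swing forward as they close: fully open they stand 13 mm farther back than shut.
Start: joints at [1.169, 0.245, 1.558, -0, 1.339, -0.174], TCP at [0.147, 0.633, 0.223] pointing down, gripper open.
Joint ranges: [-3.13, 3.13], [-1.02, 2.26], [0.13, 2.54], [-0.95, 4.09], [0.21, 2.88], [-2.74, 2.74]. Speed limits (rad/s): [2.57, 2.57, 3.14, 3.14, 3.14, 3.14].

## Interface

Orientations are given as a unit quaternion [x, y, z, w].
In Python, from plant import bot gives the robot as it stands. The module is installed in compiled form; this text tells all that it offers.
- The arm moves only by the tool step_arm, never from a script. Its argument "moves" is a list of rows, each a list of 3 entries, a list of its own where there are three numbers: the closure, from 0 (fully open) to 1 (shut), then the shift along the tool's x, y, z in units of 0.15 m (1.0 is 0.15 m), then the turn about the tool's z in units of 60 degrees (1.0 is 60 degrees). In form: [[jaw, [x, y, z], roll], ...]. A call has 1 to 12 rows; each row is the pose to reach, as a shift and turn from the pose commanded when the call began, along the tool's axes at that moment; what a row does not reach only later rows make up. A row lasts 1/10 s, in which the tool goes at most 50 mm and 8.59 degrees, less where a joint would pass 70% of its speed; a pose out of reach is approached as far as the arm can. A call with a number of a shift or a turn outside -1 to 1 is refused whole. A call with a gripper value outside its range is refused whole. The fingers move at their own pace and stop on an object; "grip_force" is the grip in N (left out, the last holds). Time passes only in rows, so rows that repeat a pose let the fingers close. It gives the time, the measured TCP pose, the force, the opening and the grip force at its end, in the units of the state.
- bot.read_state(): the state, without advancing time (a new reading comes with each control period).
- bot.read_camera(name): name is "scene" or "side" or "wrist"; returns a dict with "image" (400x640x3 uint8, red, green, blue), "z_map" (400x640 float32, m along the optical axis (not along the pixel's ray), 0 where there is no reading), "fx", "fy", "cx", "cy" (pixels), "distortion" ([k1, k2, p1, p2, k3] as OpenCV has them; the pictures are not rectified), "T" (4x4, takes a point from camera to world coordinates). Camera axes: x right, y down, z forward; pixel columns grow to the right and rows downward; lengths in m; the calibration is good to about 2 mm. A picture is of the moment at which its call begins.
- bot.job_done(): hands the job in; it is judged then, once.
Trained networks look in a picture, given as the dict that the camera call returned (one of the last four; its "shot" number tells which), for a name from the list of things; names that differ only in an ending like _2 or _b are one class to them, and where a whole thing is asked for, a point or a joint stands for the part that bears it (a point fixed in the world has none). Each returns a list of dicts, best first, with "conf" (0 to 1); they miss things now and then, are a little off and sometimes report something else, mostly with a low value. They report only what shows in the picture. A call takes as long as a camera call.
- bot.spot_in(picture, label): "bbox" ([left, top, width, height] as shares, 0 to 1, of the picture: columns of its width, rows of its height, round what is visible of it).
- bot.masks_of(picture, label): "mask" (400x640 bool, what is visible of it) and "bbox" ([left, top, width, height] as shares, 0 to 1, of the picture: columns of its width, rows of its height, round what is visible of it).
The state is a dict: "t": time; "joint_positions": joint angles; "qvel": joint speeds; "joint_efforts": joint torques, N m; "tool_pos": TCP position; "eef_rot": TCP orientation; "contact_force": force on the tool from outside, world axes, zero at the start; "ft_torque": the same for the moment, N m; "width": finger opening in m; "grip_force": force on a finger pad.
Only numpy, scipy, OpenCV 4.12 (cv2) and the standard library are available. Lean on these libraries where they do the work, as an engineer would, in place of code of your own. Each camera call takes 0.05 s, during which the arm holds its last target. There are 200 camera calls.

## Working session

There is one attempt and no reset: what is moved stays moved. The work goes in short steps, Python scripts to look and compute and a tool call to move; the robot and the scene stay as the last step left them, time stands still between calls to the robot, and variables do not carry over. Pictures are saved under pics/ and viewed, at most 10 in all, crops included, and the job is handed in when it is done.

Besides the shell and the picture viewer there is one more tool, called in YAML: its name, and indented under it one key for each argument. step_arm: Moves the arm, as the interface text tells. Its arguments: {"type":"object","properties":{"moves":{"type":"array","items":{"type":"array"}},"grip_force":{"type":"number"}},"required":["moves"]}

```bash
mkdir -p pics; cat > h.py <<'E'
import numpy as np, cv2
from plant import bot
def pts(p,mask):
    v,u=np.where(mask&(p["z_map"]>0)); z=p["z_map"][v,u]
    K=np.array([[p["fx"],0,p["cx"]],[0,p["fy"],p["cy"]],[0,0,1]])
    n=cv2.undistortPoints(np.c_[u,v].astype(float)[:,None],K,np.array(p["distortion"]))[:,0]
    c=np.c_[n*z[:,None],z]
    T=np.array(p["T"]); return c@T[:3,:3].T+T[:3,3],u,v
def save(p,n): cv2.imwrite("pics/"+n,p["image"][:,:,::-1])
E
python3 - <<'E'
from h import *
s=bot.read_state(); print(s["tool_pos"],s["eef_rot"],s["t"])
ims=[]
for c in ["scene","side"]:
    p=bot.read_camera(c); ims.append(p["image"])
    for l in ["blue_box","red_box"]:
        for m in bot.masks_of(p,l)[:2]:
            P,u,v=pts(p,m["mask"]); 
            print(c,l,m["conf"],m["mask"].sum(),np.median(P,0).round(3),P[:,2].max())
            rgb=p["image"][v,u].astype(int)
            col=(rgb[:,2]-rgb[:,0]>50) if l=="blue_box" else (rgb[:,0]-rgb[:,2]>60)
            k=col&(P[:,2]>.07)&(P[:,2]<.1)
            if k.sum()>20: print(cv2.minAreaRect(P[k,:2].astype(np.float32)),np.median(P[k,2]))
im=np.vstack(ims)[:,:,::-1]; cv2.imwrite("pics/a.png",cv2.resize(im,(480,600)))
save({"image":ims[0]},"s.png")
E
```

```text
[0.14653914 0.63266431 0.22145099] [ 1.13639698e-01  9.93521535e-01 -9.52067722e-04 -2.69201977e-04] 0.0
scene blue_box 0.59 2465 [ 0.525 -0.134  0.076] 0.08529627542187335
((0.534731388092041, -0.15951214730739594), (0.117146797478199, 0.10584763437509537), 78.32677459716797) 0.08037321352842736
scene red_box 0.61 3938 [0.503 0.139 0.079] 0.08615289084682543
((0.5143243074417114, 0.12194374203681946), (0.10748468339443207, 0.11836662143468857), 11.892128944396973) 0.08020857594409625
side blue_box 0.59 6440 [ 0.538 -0.179  0.081] 0.08777352722533416
((0.5368276834487915, -0.15907061100006104), (0.12008149921894073, 0.10588331520557404), 78.6386489868164) 0.08230903737711659
side blue_box 0.27 513 [ 0.607 -0.176  0.075] 0.08047438164198184
side red_box 0.88 3714 [0.516 0.092 0.08 ] 0.08775033572365398
((0.5149045586585999, 0.12345242500305176), (0.10683886706829071, 0.12264834344387054), 12.210803031921387) 0.08238483597230428
```

View pics/a.png

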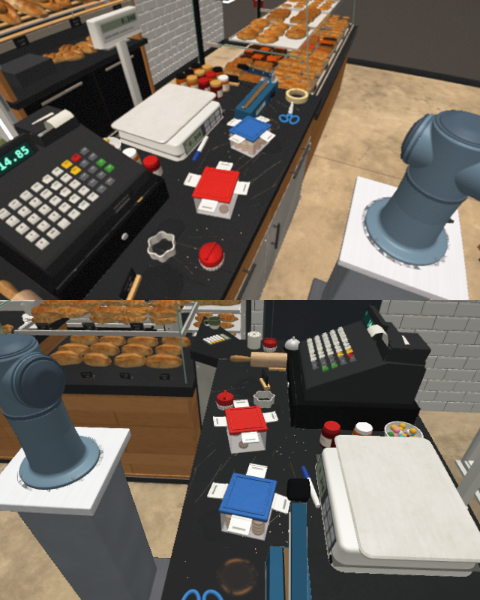

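The blue box is centred at about (0.536, -0.159) with its y axis at about 78.5°, which almost matches the tool's yaw. In the picture it is the farther box in the scene view (pixel 250,135) and the nearer one in the side view (250,495), with all four clips open. Next I check for obstacles along the path and around the box.

```bash
python3 - <<'E'
from h import *
A=[]
for c in ["scene","side"]:
    p=bot.read_camera(c); A.append(pts(p,np.ones((400,640),bool))[0])
    if c=="side":
        save({"image":cv2.resize(p["image"][210:400,230:450],None,fx=3,fy=3)},"b.png")
        P,u,v=pts(p,np.ones((400,640),bool)); rgb=p["image"][v,u].astype(int)
P=np.vstack(A)
a=np.radians(-11.5);R=np.array([[np.cos(a),np.sin(a)],[-np.sin(a),np.cos(a)]])
L=(P[:,:2]-[.536,-.159])@R.T
print("heightmap mm in box frame, rows x -100..200, cols y -200..200 step 20")
for x in range(-140,221,20):
    print(x,[ int(1000*P[k,2].max()) if (k:=(abs(L[:,0]-x/1000)<.01)&(abs(L[:,1]-y/1000)<.01)&(P[:,2]<.6)).any() else -1 for y in range(-180,201,20)])
d=np.array([.389,-.792]);n=np.linalg.norm(d);d/=n
q=P[:,:2]-[.147,.633]; s=q@d; o=q@[-d[1],d[0]]
for t in np.arange(0,.9,.1):
    k=(abs(s-t)<.05)&(abs(o)<.1); print(round(t,1),P[k,2].max() if k.any() else None)
E
```

```text
heightmap mm in box frame, rows x -100..200, cols y -200..200 step 20
-140 [-4, 2, 3, 4, 3, 4, 3, 2, 5, 3, 4, 3, 3, 4, 4, 5, 3, 4, 3, 3]
-120 [4, 4, 3, 4, 3, 3, 3, 4, 4, 3, 4, 2, 4, 4, 3, 3, 4, 4, 3, 3]
-100 [3, 3, 4, 3, 5, 4, 3, 4, 71, 73, 75, 2, 1, 2, 3, 3, 3, 3, 3, 85]
-80 [3, 5, 4, 5, 4, 4, 4, 3, 77, 77, 77, 3, 1, 2, 3, 4, 3, 4, 3, 84]
-60 [4, 3, 4, 4, 4, 4, 81, 83, 81, 82, 81, 82, 81, 0, 1, 3, 5, 4, 77, 80]
-40 [3, 3, 4, 3, 5, 4, 87, 86, 87, 87, 87, 86, 83, 1, 2, 1, 3, 3, 76, 78]
-20 [3, 4, 4, 5, 71, 78, 84, 86, 84, 84, 84, 87, 83, 84, 85, 1, 2, -1, 76, 76]
0 [4, 4, 4, 4, 73, 79, 86, 86, 84, 85, 84, 87, 83, 84, 85, 0, -1, -1, 3, 4]
20 [4, 4, 4, 4, 73, 76, 85, 86, 84, 85, 84, 87, 83, 84, 85, 1, 3, 3, 4, 3]
40 [4, 4, 4, 5, 4, 5, 86, 87, 87, 86, 86, 86, 84, 1, 2, 5, 3, 3, 4, 4]
60 [4, 4, 32, 61, 61, 4, 83, 83, 83, 83, 82, 84, 82, 3, 3, 4, 4, 3, 4, 3]
80 [67, 65, 66, 244, 255, 246, 4, 3, 78, 76, 76, 1, 1, 3, 3, 3, 2, 3, 4, 5]
100 [213, 225, 236, 252, 257, 251, 4, 4, 73, 74, 71, 2, 3, 3, 1, 1, 1, 16, 17, 12]
120 [214, 224, 236, 250, 257, 255, 0, 2, 2, 1, 0, 1, 3, 2, 0, 14, 18, 20, 16, 3]
140 [212, 215, 206, 65, 64, 61, 3, 3, 4, 4, 3, 3, 12, 18, 18, 20, 43, 67, 68, 73]
160 [65, 65, 65, 4, 4, 4, 6, 4, 4, 4, 21, 37, 66, 67, 72, 74, 75, 74, 75, 75]
180 [-1, 4, 4, 5, 5, 5, 44, 65, 68, 71, 74, 75, 75, 74, 75, 75, 92, 96, 97, 96]
200 [0, 5, 5, 6, 34, 73, 74, 75, 75, 76, 75, 91, 96, 96, 96, 97, 98, 97, 97, 96]
220 [1, 2, 5, 5, 34, 75, 94, 98, 97, 98, 97, 96, 96, 97, 96, 96, 97, 96, 96, 96]
0.0 0.25709037084944636
0.1 -0.8887680540109112
0.2 -0.8956902904251686
0.3 0.0032509085508590774
0.4 0.051538790676076585
0.5 0.07674497616879017
0.6 0.08783918041178185
0.7 0.08675090458176227
0.8 0.08744231483772591
```

View pics/b.png

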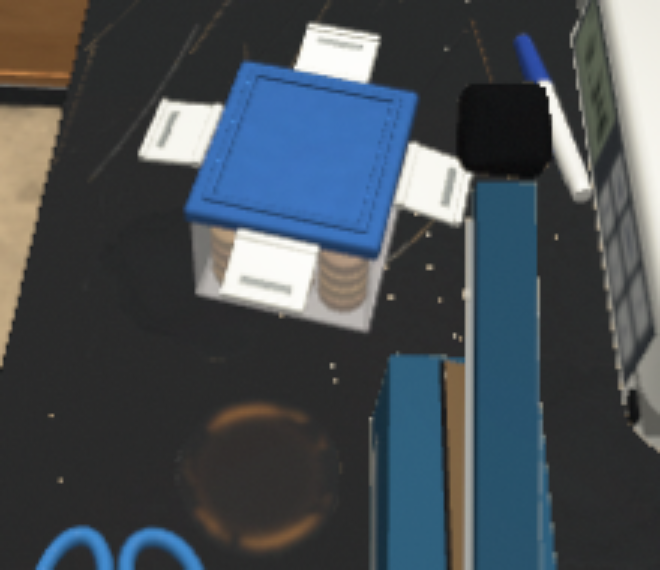

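The picture shows all four clips roughly level. A heat sealer with a raised arm (0.257 m high) ends near pixel (500,130), close to the box's back-right corner, so I'll keep clear of that.

step_arm:
  moves:
    - [1, [-0.25, -0.22, 0], 0]
    - [1, [-0.5, -0.45, 0], 0]
    - [1, [-0.75, -0.67, 0], 0]
    - [1, [-0.9, -0.9, 0], 0]
    - [1, [-0.9, -0.9, 0], 0]

```text
t: 0.9
tool_pos: [0.2491, 0.4679, 0.2222]
eef_rot: [0.116, 0.993, -0.001, 0.0]
contact_force: [-0.8, 0.5, -0.7]
width: 0.0124
grip_force: 0.0
```

step_arm:
  moves:
    - [1, [-0.25, -0.22, 0], 0]
    - [1, [-0.5, -0.45, 0], 0]
    - [1, [-0.7, -0.67, 0], 0]
    - [1, [-0.9, -0.9, 0], 0]
    - [1, [-0.9, -0.9, 0], 0]

```text
t: 1.4
tool_pos: [0.3511, 0.3064, 0.223]
eef_rot: [0.117, 0.993, -0.0, 0.001]
contact_force: [-0.6, 1.5, 0.6]
width: -0.0001
grip_force: 0.0
```

step_arm:
  moves:
    - [1, [-0.25, -0.25, 0], 0]
    - [1, [-0.5, -0.5, 0], 0]
    - [1, [-0.75, -0.75, 0], 0]
    - [1, [-0.9, -0.95, 0], 0]
    - [1, [-0.9, -0.95, 0], 0]

```text
t: 1.9
tool_pos: [0.4504, 0.1369, 0.2231]
eef_rot: [0.116, 0.993, -0.0, 0.001]
contact_force: [-1.0, 1.2, 0.5]
width: -0.0001
grip_force: 0.0
```

step_arm:
  moves:
    - [1, [-0.2, -0.25, 0], 0]
    - [1, [-0.4, -0.5, 0], 0]
    - [1, [-0.6, -0.75, 0], 0]
    - [1, [-0.8, -0.95, 0], 0]
    - [1, [-0.8, -0.95, 0], 0]

```text
t: 2.4
tool_pos: [0.5351, -0.0283, 0.2228]
eef_rot: [0.115, 0.993, -0.0, 0.001]
contact_force: [-0.6, 1.8, 0.6]
width: -0.0001
grip_force: 0.0
```

```bash
cat > m.py <<'E'
from h import *
def tool():
    s=bot.read_state(); x,y=s["eef_rot"][:2]; th=np.arctan2(2*x*y,2*x*x-1); return np.array(s["tool_pos"]),th
C=np.array([.536,-.159]); A=np.radians(-11.5)
def tobox(P):
    q=np.array(P)[...,:2]-C; c,s=np.cos(A),np.sin(A)
    return np.stack([q[...,0]*c+q[...,1]*s,-q[...,0]*s+q[...,1]*c],-1)
E
python3 - <<'E'
from m import *
p,th=tool(); print("tool",p,np.degrees(th),"box frame",tobox(p))
for c in ["wrist","side","scene"]:
    q=bot.read_camera(c); P,u,v=pts(q,np.ones((400,640),bool)); rgb=q["image"][v,u].astype(int)
    b=tobox(P)
    k=(rgb[:,2]-rgb[:,0]>40)&(P[:,2]>.07)&(P[:,2]<.095)&(np.abs(b)<.08).all(1)
    if k.sum()>50: print(c,cv2.minAreaRect(P[k,:2].astype(np.float32)),np.median(P[k,2]))
    if c=="wrist":
        save(q,"w.png"); print(np.array(q["T"]).round(3)[:3,3])
E
```

```text
tool [ 0.53508766 -0.02828732  0.22280408] 166.76268093741018 box frame [-0.02695394  0.1279067 ]
wrist ((0.5361646413803101, -0.15910060703754425), (0.11802788078784943, 0.10773224383592606), 78.49555206298828) 0.08136337419170234
[ 0.467 -0.011  0.374]
side ((0.5367703437805176, -0.15932253003120422), (0.11975803226232529, 0.1064666360616684), 78.58548736572266) 0.08229862596373105
scene ((0.534330427646637, -0.16023261845111847), (0.11769460886716843, 0.10623029619455338), 78.5053482055664) 0.08028843086640591
```

View pics/w.png

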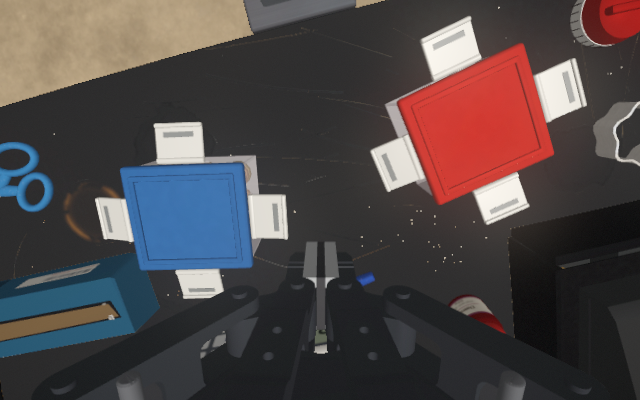

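The wrist picture confirms the pose: blue lid around (187,217), clips level, red box at (475,125). The fingers look stepped near (322,265), so I measure the finger profile from depth.

```bash
python3 - <<'E'
from m import *
p,th=tool()
X=np.array([np.cos(th),np.sin(th)]);Y=np.array([np.sin(th),-np.cos(th)])
for c in ["wrist","side","scene"]:
    q=bot.read_camera(c);print(c,q["fx"]); P,u,v=pts(q,np.ones((400,640),bool))
    d=P[:,:2]-p[:2]; x=d@X*1000;y=d@Y*1000;z=-(P[:,2]-p[2])*1000
    k=(abs(x)<60)&(abs(y)<90)
    for lo in range(40,-91,-8):
        j=k&(z<=lo)&(z>lo-8)
        if j.sum()>3: print(lo,j.sum(),"x",x[j].min().round(),x[j].max().round(),"y",y[j].min().round(),y[j].max().round())
E
```

```text
wrist 325.14070325825395
-8 90 x 8.0 13.0 y -10.0 13.0
-16 440 x 7.0 13.0 y -12.0 15.0
-24 508 x 7.0 13.0 y -12.0 15.0
-32 590 x 8.0 13.0 y -12.0 15.0
-40 801 x -10.0 14.0 y -12.0 15.0
-48 1210 x -7.0 16.0 y -30.0 32.0
-56 3582 x -10.0 16.0 y -36.0 38.0
-64 5548 x -8.0 15.0 y -44.0 45.0
-72 5364 x -8.0 20.0 y -50.0 52.0
-80 9426 x -6.0 20.0 y -55.0 58.0
-88 10733 x 4.0 20.0 y -61.0 63.0
side 446.1790593418953
-8 26 x -10.0 11.0 y -8.0 2.0
-16 58 x -11.0 12.0 y -14.0 2.0
-24 61 x -11.0 11.0 y -15.0 8.0
-32 69 x -11.0 12.0 y -15.0 8.0
-40 42 x -11.0 11.0 y -14.0 7.0
-48 18 x -13.0 -9.0 y -28.0 27.0
-56 95 x -13.0 12.0 y -35.0 33.0
-64 47 x -12.0 12.0 y -42.0 21.0
-72 97 x -17.0 13.0 y -48.0 46.0
-80 110 x -17.0 17.0 y -55.0 50.0
-88 129 x -17.0 17.0 y -61.0 57.0
scene 363.90284402764144
-8 21 x -7.0 12.0 y -7.0 10.0
-16 41 x -6.0 13.0 y -13.0 14.0
-24 47 x -5.0 13.0 y -14.0 14.0
-32 44 x -6.0 13.0 y -14.0 14.0
-40 34 x -5.0 13.0 y -14.0 15.0
-48 44 x -10.0 16.0 y -27.0 30.0
-56 114 x -11.0 15.0 y -36.0 36.0
-64 92 x -12.0 14.0 y -43.0 43.0
-72 146 x -14.0 20.0 y -50.0 49.0
-80 126 x -16.0 19.0 y -55.0 55.0
-88 158 x -10.0 19.0 y -58.0 61.0
```

```bash
python3 - <<'E'
from m import *
p,th=tool(); out=[]
for c in ["side","wrist"]:
    q=bot.read_camera(c); T=np.linalg.inv(np.array(q["T"]))
    K=np.array([[q["fx"],0,q["cx"]],[0,q["fy"],q["cy"]],[0,0,1]])
    W=np.array([p+[0,0,dz] for dz in (-.025,0,.054-.006,.1)])
    uv=cv2.projectPoints(W,cv2.Rodrigues(T[:3,:3])[0],T[:3,3],K,np.array(q["distortion"]))[0][:,0]
    print(c,uv.round())
    im=cv2.resize(q["image"],None,fx=4,fy=4,interpolation=0)
    for a in uv: cv2.circle(im,tuple(int(4*t+2) for t in a),3,(255,0,255),-1)
    u,v=uv[0]*4; u=int(np.clip(u,200,2360));v=int(np.clip(v,300,1300)); out.append(im[v-300:v+300,u-200:u+200])
    a,b=uv[0].astype(int); print(q["z_map"][b-24:b+16:2,a-4:a+5:2].round(3), (T@np.r_[W[0],1])[2])
save({"image":np.hstack(out)},"f.png")
E
```

```text
side [[333. 154.]
 [333. 142.]
 [334. 117.]
 [334.  88.]]
[[0.716 0.716 0.715 0.713 0.72 ]
 [0.719 0.722 0.716 0.716 0.723]
 [0.722 0.724 0.723 0.716 0.725]
 [0.724 0.728 0.722 0.72  0.728]
 [0.736 0.733 0.733 0.734 0.731]
 [1.    1.003 1.142 1.139 1.142]
 [0.991 0.99  0.991 0.992 0.987]
 [0.984 0.983 0.981 0.984 0.986]
 [0.979 0.981 0.979 0.981 0.982]
 [0.975 0.973 0.971 0.973 0.974]
 [0.965 0.967 0.966 0.97  0.97 ]
 [0.963 0.965 0.968 0.962 0.963]
 [0.961 0.96  0.959 0.956 0.957]
 [0.952 0.952 0.953 0.953 0.951]
 [0.947 0.946 0.951 0.943 0.947]
 [0.943 0.941 0.941 0.941 0.941]
 [0.935 0.935 0.938 0.937 0.935]
 [0.931 0.93  0.93  0.932 0.929]
 [0.927 0.925 0.927 0.923 0.926]
 [0.921 0.919 0.922 0.92  0.917]] 0.7620068518532833
wrist [[318. 236.]
 [318. 254.]
 [317. 309.]
 [315. 449.]]
[[0.391 0.391 0.392 0.392 0.39 ]
 [0.392 0.391 0.392 0.391 0.391]
 [0.391 0.392 0.393 0.393 0.392]
 [0.392 0.394 0.393 0.394 0.393]
 [0.394 0.394 0.394 0.393 0.393]
 [0.395 0.395 0.396 0.394 0.394]
 [0.395 0.396 0.398 0.396 0.395]
 [0.396 0.397 0.396 0.397 0.396]
 [0.396 0.397 0.397 0.397 0.397]
 [0.398 0.398 0.397 0.397 0.397]
 [0.399 0.397 0.398 0.399 0.397]
 [0.398 0.398 0.4   0.4   0.398]
 [0.399 0.398 0.398 0.4   0.399]
 [0.401 0.4   0.4   0.4   0.4  ]
 [0.402 0.402 0.401 0.4   0.4  ]
 [0.402 0.402 0.402 0.403 0.403]
 [0.146 0.148 0.145 0.147 0.148]
 [0.145 0.146 0.146 0.145 0.146]
 [0.144 0.143 0.142 0.142 0.142]
 [0.141 0.141 0.142 0.141 0.143]] 0.18912024539095756
```

View pics/f.png

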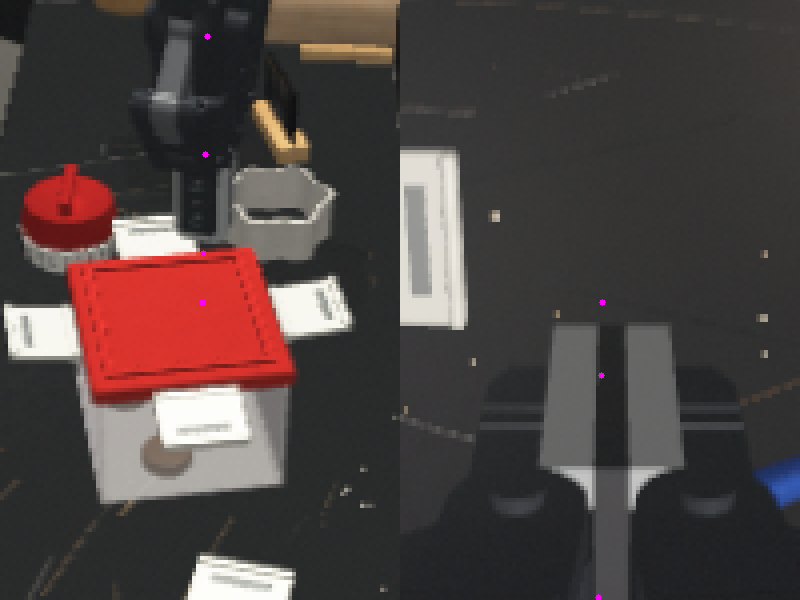

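The marked TCP falls below the visible fingertips. By depth, the tips end about 10 mm behind the reported TCP, which disagrees with the text, so I'll descend in small steps and go by the force reading. I take the front clip first, using the finger's x-face.

step_arm:
  moves:
    - [1, [0.12, -0.3, 0], -0.03]
    - [1, [0.24, -0.6, 0], -0.03]
    - [1, [0.33, -0.864, 0], -0.03]
    - [1, [0.333, -0.864, 0.3], -0.03]
    - [1, [0.333, -0.864, 0.6], -0.03]
    - [1, [0.333, -0.864, 0.6], -0.03]

```text
t: 3.4
tool_pos: [0.4505, -0.1383, 0.1269]
eef_rot: [0.098, 0.995, 0.003, -0.006]
contact_force: [-1.1, 0.6, -0.5]
width: -0.0002
grip_force: 0.0
```

```bash
python3 - <<'E'
from m import *
p,th=tool(); print(p,np.degrees(th),tobox(p),bot.read_state()["joint_positions"])
q=bot.read_camera("side"); c=q["image"][200:350,250:450]; save({"image":cv2.resize(c,None,fx=4,fy=4)},"g.png")
E
```

```text
[ 0.45054    -0.13834117  0.12693165] 168.73447595298035 [-0.08786307  0.00320611] [-5.39193420e-01 -5.99117078e-02  2.07187368e+00  5.56701085e-05
  1.14213721e+00 -1.91338508e+00]
```

View pics/g.png

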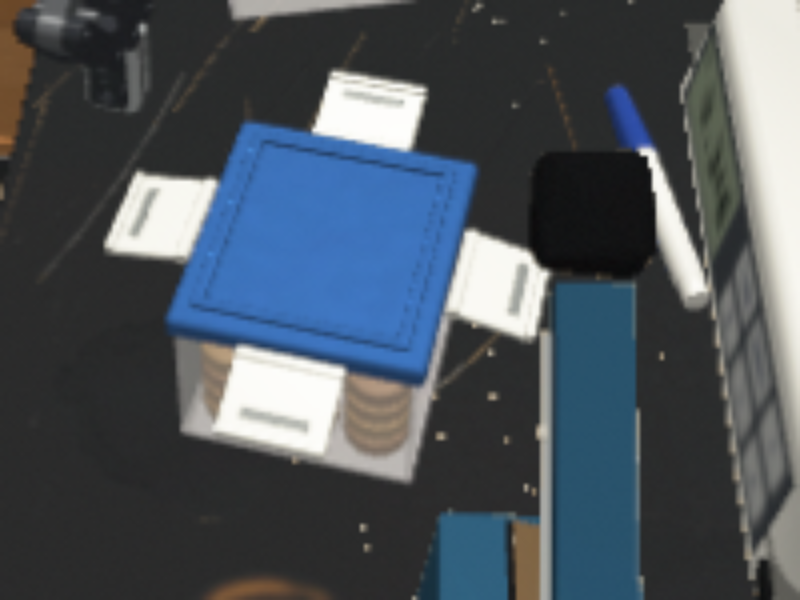

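step_arm:
  moves:
    - [1, [-0.04, -0.02, 0], 0]
    - [1, [-0.04, -0.02, 0.05], 0]
    - [1, [-0.04, -0.02, 0.1], 0]
    - [1, [-0.04, -0.02, 0.15], 0]
    - [1, [-0.04, -0.02, 0.18], 0]
    - [1, [-0.04, -0.02, 0.2], 0]
    - [1, [-0.04, -0.02, 0.2], 0]

```text
t: 4.15
tool_pos: [0.4599, -0.1449, 0.102]
eef_rot: [0.098, 0.995, 0.0, -0.0]
contact_force: [-0.4, -0.0, 0.3]
width: 0.0003
grip_force: 0.0
```

step_arm:
  moves:
    - [1, [0.02, 0, 0], 0]
    - [1, [0.02, 0, 0.03], 0]
    - [1, [0.02, 0, 0.06], 0]
    - [1, [0.02, 0, 0.09], 0]
    - [1, [0.02, 0, 0.12], 0]
    - [1, [0.02, 0, 0.12], 0]

```text
t: 4.75
tool_pos: [0.4568, -0.1442, 0.0837]
eef_rot: [0.098, 0.995, 0.0, -0.001]
contact_force: [0.3, 0.1, -0.6]
width: 0.0004
grip_force: 0.0
```

step_arm:
  moves:
    - [1, [0, 0, 0.03], 0]
    - [1, [0, 0, 0.06], 0]
    - [1, [0, 0, 0.09], 0]
    - [1, [0, 0, 0.12], 0]
    - [1, [0, 0, 0.12], 0]

```text
t: 5.25
tool_pos: [0.457, -0.1444, 0.066]
eef_rot: [0.098, 0.995, 0.0, -0.0]
contact_force: [-0.2, 0.1, -0.0]
width: 0.0003
grip_force: 0.0
```

```bash
python3 - <<'E'
from m import *
p,th=tool(); print(p,tobox(p))
o=[]
for c in ["side","wrist"]:
    q=bot.read_camera(c); im=q["image"]; o.append(cv2.resize(im[200:350,230:380] if c=="side" else im[100:350,200:450],(400,400)))
save({"image":np.hstack(o)},"i.png")
E
```

```text
[ 0.45703125 -0.144351    0.06596802] [-0.08030397 -0.00138892]
```

View pics/i.png

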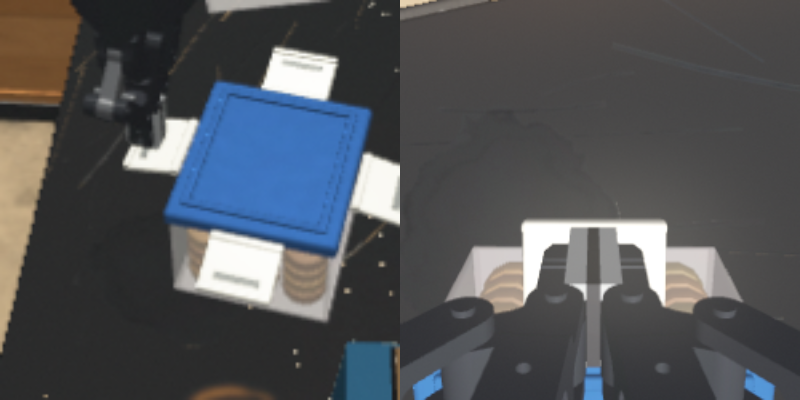

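The tip is just touching the clip at TCP 0.066, so the real tips sit about 10 mm above the TCP. I'll use that and keep pressing.

step_arm:
  moves:
    - [1, [0, 0, 0.02], 0]
    - [1, [0, 0, 0.04], 0]
    - [1, [0, 0, 0.06], 0]
    - [1, [0, 0, 0.08], 0]
    - [1, [0, 0, 0.08], 0]

```text
t: 5.85
tool_pos: [0.4567, -0.1442, 0.0538]
eef_rot: [0.098, 0.995, 0.0, -0.001]
contact_force: [0.5, 0.1, -0.5]
width: -0.0002
grip_force: 0.0
```

step_arm:
  moves:
    - [1, [0, 0, 0.02], 0]
    - [1, [0, 0, 0.04], 0]
    - [1, [0, 0, 0.06], 0]
    - [1, [0, 0, 0.09], 0]
    - [1, [0, 0, 0.09], 0]

```text
t: 6.35
tool_pos: [0.4566, -0.1441, 0.0401]
eef_rot: [0.098, 0.995, 0.0, -0.001]
contact_force: [-0.3, 1.6, -1.2]
width: 0.0001
grip_force: 0.0
```

step_arm:
  moves:
    - [1, [-0.01, 0, 0], 0]
    - [1, [-0.02, 0, 0], 0]
    - [1, [-0.03, 0, 0], 0]
    - [1, [-0.04, 0, 0], 0]
    - [1, [-0.05, 0, 0], 0]
    - [1, [-0.05, 0, 0], 0]

```text
t: 6.95
tool_pos: [0.4648, -0.146, 0.0411]
eef_rot: [0.098, 0.995, 0.0, 0.0]
contact_force: [-2.7, 0.1, -0.6]
width: 0.0001
grip_force: 0.7
```

```bash
python3 - <<'E'
from m import *
p,th=tool(); print(p,tobox(p))
o=[]
for c in ["side","wrist"]:
    q=bot.read_camera(c); im=q["image"]; o.append(cv2.resize(im[200:350,230:380] if c=="side" else im[100:350,200:450],(400,400)))
save({"image":np.hstack(o)},"j.png")
E
```

```text
[ 0.46483546 -0.14596825  0.04107077] [-0.072334   -0.00141779]
```

View pics/j.png

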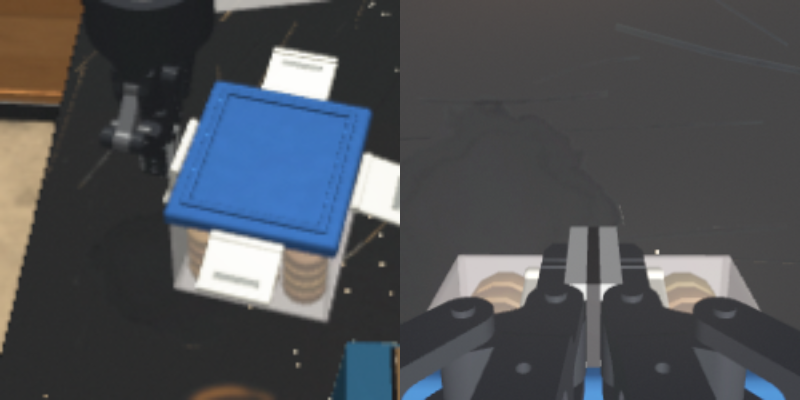

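The front clip is nearly down. I push on in small steps, watching the force.

step_arm:
  moves:
    - [1, [-0.007, 0, 0], 0]
    - [1, [-0.007, 0, 0], 0]

```text
t: 7.25
tool_pos: [0.4657, -0.1462, 0.0411]
eef_rot: [0.098, 0.995, 0.0, -0.0]
contact_force: [-2.0, -0.4, -1.5]
width: -0.0002
grip_force: 0.8
```

step_arm:
  moves:
    - [1, [-0.007, 0, 0], 0]
    - [1, [-0.007, 0, 0], 0]

```text
t: 7.45
tool_pos: [0.4668, -0.1464, 0.0411]
eef_rot: [0.098, 0.995, 0.0, -0.0]
contact_force: [-1.5, 0.4, -1.6]
width: -0.0003
grip_force: 0.9
```

step_arm:
  moves:
    - [1, [-0.005, 0, 0], 0]
    - [1, [-0.005, 0, 0], 0]

```text
t: 7.65
tool_pos: [0.4675, -0.1465, 0.0411]
eef_rot: [0.098, 0.995, 0.0, 0.0]
contact_force: [-1.3, -0.3, -1.8]
width: -0.0002
grip_force: 0.9
```

step_arm:
  moves:
    - [1, [-0.004, 0, 0], 0]
    - [1, [-0.004, 0, 0], 0]

```text
t: 7.85
tool_pos: [0.4681, -0.1467, 0.0411]
eef_rot: [0.098, 0.995, -0.0, -0.0]
contact_force: [-1.3, 0.8, -2.0]
width: 0.0002
grip_force: 1.0
```

step_arm:
  moves:
    - [1, [-0.004, 0, 0], 0]
    - [1, [-0.004, 0, 0], 0]

```text
t: 8.05
tool_pos: [0.4681, -0.1466, 0.041]
eef_rot: [0.098, 0.995, 0.0, -0.001]
contact_force: [-4.5, 1.1, 1.5]
width: -0.0001
grip_force: 2.6
```

The force jumped to 4.5 N, so the front clip is on its stop. Next I go over to the back clip, keeping on its left half away from the sealer.

step_arm:
  moves:
    - [1, [0.04, 0, 0], 0]
    - [1, [0.08, 0, 0], 0]
    - [1, [0.08, 0, -0.3], 0]
    - [1, [0.08, 0, -0.6], 0]
    - [1, [-0.2, 0.03, -0.6], 0]
    - [1, [-0.5, 0.06, -0.6], 0]
    - [1, [-0.8, 0.06, -0.6], 0]
    - [1, [-1.0, 0.06, -0.6], 0]
    - [1, [-1.0, 0.06, -0.6], 0]
    - [1, [-1.0, 0.06, -0.6], 0]

```text
t: 9.05
tool_pos: [0.6175, -0.1671, 0.1309]
eef_rot: [0.098, 0.995, 0.0, 0.0]
contact_force: [0.5, -0.0, -0.7]
width: 0.0003
grip_force: 0.0
```

```bash
python3 - <<'E'
from m import *
p,th=tool(); print(p,tobox(p),np.degrees(th),bot.read_state()["contact_force"])
E
```

```text
[ 0.61747175 -0.16713715  0.13093153] [0.08145847 0.00826906] 168.76021761525615 [ 0.53706852 -0.00836183 -0.65832867]
```

step_arm:
  moves:
    - [1, [0, 0, 0.2], 0]
    - [1, [0, 0, 0.38], 0]
    - [1, [0, 0, 0.4], 0]
    - [1, [0, 0, 0.43], 0]
    - [1, [0, 0, 0.46], 0]
    - [1, [0, 0, 0.49], 0]
    - [1, [0, 0, 0.52], 0]
    - [1, [0, 0, 0.55], 0]
    - [1, [0, 0, 0.58], 0]
    - [1, [0, 0, 0.6], 0]
    - [1, [0, 0, 0.6], 0]

```text
t: 10.15
tool_pos: [0.6171, -0.1671, 0.0402]
eef_rot: [0.098, 0.995, 0.0, -0.001]
contact_force: [1.5, -0.4, -0.3]
width: 0.0
grip_force: 0.3
```

step_arm:
  moves:
    - [1, [0.01, 0, 0], 0]
    - [1, [0.02, 0, 0], 0]
    - [1, [0.03, 0, 0], 0]
    - [1, [0.04, 0, 0], 0]
    - [1, [0.05, 0, 0], 0]
    - [1, [0.06, 0, 0], 0]
    - [1, [0.065, 0, 0], 0]
    - [1, [0.065, 0, 0], 0]

```text
t: 10.95
tool_pos: [0.6076, -0.1652, 0.041]
eef_rot: [0.098, 0.995, 0.0, -0.0]
contact_force: [1.5, 0.1, -1.0]
width: -0.0001
grip_force: 0.6
```

step_arm:
  moves:
    - [1, [0.006, 0, 0], 0]
    - [1, [0.006, 0, 0], 0]

```text
t: 11.15
tool_pos: [0.6072, -0.1652, 0.0411]
eef_rot: [0.098, 0.995, -0.0, 0.0]
contact_force: [2.6, -0.3, -2.7]
width: -0.0004
grip_force: 1.5
```

step_arm:
  moves:
    - [1, [0.004, 0, 0], 0]
    - [1, [0.004, 0, 0], 0]

```text
t: 11.35
tool_pos: [0.6072, -0.1651, 0.0411]
eef_rot: [0.098, 0.995, -0.0, 0.001]
contact_force: [5.9, -0.9, -4.6]
width: 0.0002
grip_force: 2.8
```

step_arm:
  moves:
    - [1, [0.004, 0, 0], 0]
    - [1, [0.004, 0, 0], 0]

```text
t: 11.55
tool_pos: [0.6071, -0.1651, 0.0413]
eef_rot: [0.098, 0.995, -0.0, 0.002]
contact_force: [6.9, -1.6, -5.0]
width: -0.0
grip_force: 3.7
```

The back clip is seated too. Now I retreat to the left side and roll 90° so the same finger face is used there.

step_arm:
  moves:
    - [1, [-0.05, 0, 0], 0]
    - [1, [-0.08, 0, 0], 0]
    - [1, [-0.08, 0, -0.3], 0]
    - [1, [-0.08, 0, -0.6], 0]
    - [1, [0.15, 0.25, -0.7], 0.14]
    - [1, [0.35, 0.5, -0.7], 0.28]
    - [1, [0.47, 0.52, -0.7], 0.42]
    - [1, [0.47, 0.52, -0.7], 0.56]
    - [1, [0.47, 0.52, -0.7], 0.7]
    - [1, [0.47, 0.52, -0.7], 0.84]
    - [1, [0.47, 0.52, -0.7], 0.98]

```text
t: 12.65
tool_pos: [0.5518, -0.0746, 0.1462]
eef_rot: [0.576, 0.817, -0.0, -0.0]
contact_force: [-0.7, -0.3, 0.4]
width: 0.0
grip_force: 0.0
```

step_arm:
  moves:
    - [1, [0, 0, 0], 0.14]
    - [1, [0, 0, 0], 0.28]
    - [1, [0, 0, 0], 0.42]
    - [1, [0, 0, 0], 0.52]
    - [1, [0, 0, 0], 0.52]

```text
t: 13.15
tool_pos: [0.5518, -0.0746, 0.1461]
eef_rot: [0.773, 0.635, -0.0, -0.0]
contact_force: [-0.4, -0.2, -0.9]
width: -0.0002
grip_force: 0.0
```

```bash
python3 - <<'E'
from m import *
p,th=tool(); print(p,tobox(p),np.degrees(th),bot.read_state()["contact_force"])
for c in ["side","wrist"]:
    q=bot.read_camera(c); P,u,v=pts(q,np.ones((400,640),bool)); rgb=q["image"][v,u].astype(int)
    b=tobox(P); k=(rgb[:,2]-rgb[:,0]>40)&(P[:,2]>.07)&(P[:,2]<.095)&(np.abs(b)<.08).all(1)
    if k.sum()>50: print(c,cv2.minAreaRect(P[k,:2].astype(np.float32)))
E
```

```text
[ 0.55183984 -0.07463203  0.14611044] [-0.00129842  0.08583222] 78.76809780606152 [-0.44147912 -0.24039393 -0.86349059]
side ((0.5366414189338684, -0.16012217104434967), (0.11804477125406265, 0.10667522996664047), 78.27618408203125)
wrist ((0.538489043712616, -0.14477187395095825), (0.08948248624801636, 0.10611158609390259), 78.70069122314453)
```

step_arm:
  moves:
    - [1, [0, 0, 0.25], 0]
    - [1, [0, 0, 0.46], 0]
    - [1, [0, 0, 0.49], 0]
    - [1, [0, 0, 0.52], 0]
    - [1, [0, 0, 0.55], 0]
    - [1, [0, 0, 0.58], 0]
    - [1, [0, 0, 0.61], 0]
    - [1, [0, 0, 0.64], 0]
    - [1, [0, 0, 0.67], 0]
    - [1, [0, 0, 0.7], 0]
    - [1, [0, 0, 0.7], 0]

```text
t: 14.35
tool_pos: [0.5513, -0.0743, 0.04]
eef_rot: [0.773, 0.634, -0.0, -0.001]
contact_force: [-0.3, 0.7, 0.1]
width: -0.0004
grip_force: 0.2
```

step_arm:
  moves:
    - [1, [-0.01, 0, 0], 0]
    - [1, [-0.02, 0, 0], 0]
    - [1, [-0.03, 0, 0], 0]
    - [1, [-0.04, 0, 0], 0]
    - [1, [-0.05, 0, 0], 0]
    - [1, [-0.06, 0, 0], 0]
    - [1, [-0.06, 0, 0], 0]

```text
t: 15.05
tool_pos: [0.5501, -0.0837, 0.041]
eef_rot: [0.773, 0.634, -0.0, 0.0]
contact_force: [0.1, 0.9, -1.0]
width: -0.0001
grip_force: 0.6
```

step_arm:
  moves:
    - [1, [-0.006, 0, 0], 0]
    - [1, [-0.006, 0, 0], 0]

```text
t: 15.25
tool_pos: [0.55, -0.0844, 0.0411]
eef_rot: [0.773, 0.634, -0.0, -0.0]
contact_force: [0.3, 1.7, -0.1]
width: -0.0006
grip_force: 0.7
```

step_arm:
  moves:
    - [1, [-0.005, 0, 0], 0]
    - [1, [-0.005, 0, 0], 0]

```text
t: 15.45
tool_pos: [0.5498, -0.0851, 0.041]
eef_rot: [0.773, 0.634, -0.0, -0.0]
contact_force: [0.6, 2.3, -1.0]
width: 0.0002
grip_force: 0.8
```

step_arm:
  moves:
    - [1, [-0.005, 0, 0], 0]
    - [1, [-0.005, 0, 0], 0]

```text
t: 15.65
tool_pos: [0.5497, -0.0859, 0.0411]
eef_rot: [0.773, 0.634, -0.0, -0.0]
contact_force: [-0.5, 1.9, -1.0]
width: 0.0002
grip_force: 0.9
```

step_arm:
  moves:
    - [1, [-0.005, 0, 0], 0]
    - [1, [-0.005, 0, 0], 0]

```text
t: 15.85
tool_pos: [0.5496, -0.0863, 0.0411]
eef_rot: [0.773, 0.634, 0.0, -0.0]
contact_force: [0.9, 3.1, -2.0]
width: -0.0001
grip_force: 1.9
```

step_arm:
  moves:
    - [1, [-0.004, 0, 0], 0]
    - [1, [-0.004, 0, 0], 0]

```text
t: 16.05
tool_pos: [0.5496, -0.0863, 0.0411]
eef_rot: [0.773, 0.634, 0.001, -0.0]
contact_force: [2.0, 5.8, -1.0]
width: -0.0002
grip_force: 3.2
```

Left is seated. On to the right clip, staying a little toward the front, away from the sealer.

step_arm:
  moves:
    - [1, [0.04, 0, 0], 0]
    - [1, [0.08, 0, 0], 0]
    - [1, [0.08, 0, -0.3], 0]
    - [1, [0.08, 0, -0.6], 0]
    - [1, [-0.2, -0.04, -0.65], 0]
    - [1, [-0.5, -0.04, -0.65], 0]
    - [1, [-0.8, -0.04, -0.65], 0]
    - [1, [-1.0, -0.04, -0.65], 0]
    - [1, [-1.0, -0.04, -0.65], 0]

```text
t: 16.95
tool_pos: [0.514, -0.2367, 0.1393]
eef_rot: [0.774, 0.633, -0.0, 0.001]
contact_force: [-0.0, 0.7, 0.4]
width: 0.0001
grip_force: 0.0
```

step_arm:
  moves:
    - [1, [-0.05, 0, 0], 0]
    - [1, [-0.075, 0, 0], 0]
    - [1, [-0.075, 0, 0], 0]

```text
t: 17.25
tool_pos: [0.5123, -0.2437, 0.1386]
eef_rot: [0.773, 0.635, -0.0, 0.0]
contact_force: [-0.9, 0.3, -0.4]
width: -0.0002
grip_force: 0.0
```

```bash
python3 - <<'E'
from m import *
p,th=tool(); print(p,tobox(p),np.degrees(th),bot.read_state()["contact_force"])
E
```

```text
[ 0.51230023 -0.24372002  0.13861492] [-0.00633353 -0.08774422] 78.79268220145428 [-0.92371161  0.2624635  -0.4436156 ]
```

step_arm:
  moves:
    - [1, [0, 0, 0.2], 0]
    - [1, [0, 0, 0.41], 0]
    - [1, [0, 0, 0.44], 0]
    - [1, [0, 0, 0.47], 0]
    - [1, [0, 0, 0.5], 0]
    - [1, [0, 0, 0.53], 0]
    - [1, [0, 0, 0.56], 0]
    - [1, [0, 0, 0.59], 0]
    - [1, [0, 0, 0.62], 0]
    - [1, [0, 0, 0.65], 0]
    - [1, [0, 0, 0.65], 0]

```text
t: 18.35
tool_pos: [0.5116, -0.2439, 0.0402]
eef_rot: [0.773, 0.634, -0.0, -0.001]
contact_force: [0.3, -0.2, -0.4]
width: 0.0001
grip_force: 0.3
```

step_arm:
  moves:
    - [1, [0.01, 0, 0], 0]
    - [1, [0.02, 0, 0], 0]
    - [1, [0.03, 0, 0], 0]
    - [1, [0.04, 0, 0], 0]
    - [1, [0.05, 0, 0], 0]
    - [1, [0.06, 0, 0], 0]
    - [1, [0.07, 0, 0], 0]
    - [1, [0.07, 0, 0], 0]

```text
t: 19.15
tool_pos: [0.5142, -0.2335, 0.041]
eef_rot: [0.773, 0.634, 0.0, -0.0]
contact_force: [-0.6, -1.9, -0.7]
width: -0.0002
grip_force: 0.5
```

step_arm:
  moves:
    - [1, [0.006, 0, 0], 0]
    - [1, [0.006, 0, 0], 0]

```text
t: 19.35
tool_pos: [0.5143, -0.2328, 0.041]
eef_rot: [0.773, 0.634, 0.0, -0.0]
contact_force: [-0.4, -0.5, -0.6]
width: -0.0002
grip_force: 0.7
```

step_arm:
  moves:
    - [1, [0.005, 0, 0], 0]
    - [1, [0.005, 0, 0], 0]

```text
t: 19.55
tool_pos: [0.5144, -0.2322, 0.041]
eef_rot: [0.773, 0.634, -0.0, -0.0]
contact_force: [-0.1, -1.5, -2.0]
width: 0.0001
grip_force: 1.0
```

step_arm:
  moves:
    - [1, [0.005, 0, 0], 0]
    - [1, [0.005, 0, 0], 0]

```text
t: 19.75
tool_pos: [0.5145, -0.2322, 0.0411]
eef_rot: [0.773, 0.634, -0.001, 0.0]
contact_force: [-0.7, -4.9, -2.9]
width: -0.0002
grip_force: 2.6
```

step_arm:
  moves:
    - [1, [0.004, 0, 0], 0]
    - [1, [0.004, 0, 0], 0]

```text
t: 19.95
tool_pos: [0.5145, -0.2321, 0.0411]
eef_rot: [0.773, 0.635, -0.001, 0.001]
contact_force: [-1.5, -8.1, -3.4]
width: 0.0001
grip_force: 3.8
```

Right is seated. I retreat and raise the arm, then check.

step_arm:
  moves:
    - [1, [-0.05, 0, 0], 0]
    - [1, [-0.08, 0, 0], 0]
    - [1, [-0.08, 0, -0.3], 0]
    - [1, [-0.08, 0, -0.6], 0]
    - [1, [-0.08, -0.2, -0.9], 0]
    - [1, [-0.08, -0.5, -1.0], 0]
    - [1, [-0.08, -0.8, -1.0], 0]
    - [1, [-0.08, -0.9, -1.0], 0]
    - [1, [-0.08, -0.9, -1.0], 0]

```text
t: 20.85
tool_pos: [0.3789, -0.2158, 0.1913]
eef_rot: [0.773, 0.634, 0.0, 0.0]
contact_force: [-0.2, -0.2, 0.8]
width: 0.0001
grip_force: 0.0
```

```bash
python3 - <<'E'
from m import *
o=[]
for c in ["side","scene"]:
    q=bot.read_camera(c); im=q["image"]; o.append(cv2.resize(im[200:350,230:380] if c=="side" else im[110:260,240:390],(400,400)))
    P,u,v=pts(q,np.ones((400,640),bool)); rgb=q["image"][v,u].astype(int)
    b=tobox(P); k=(rgb[:,2]-rgb[:,0]>40)&(P[:,2]>.07)&(P[:,2]<.095)&(np.abs(b)<.08).all(1)
    print(c,cv2.minAreaRect(P[k,:2].astype(np.float32)))
    w=(rgb.min(1)>150)&(P[:,2]>.03)&(P[:,2]<.1)&(np.abs(b)<.11).all(1)
    print("white extents mm",(b[w].min(0)*1000).round(),(b[w].max(0)*1000).round())
save({"image":np.hstack(o)},"k.png")
E
```

```text
side ((0.5369441509246826, -0.15926681458950043), (0.11963629722595215, 0.106151282787323), 78.86463165283203)
white extents mm [-59. -67.] [62. 64.]
scene ((0.5382699370384216, -0.1602485179901123), (0.11832987517118454, 0.11266519129276276), 78.71644592285156)
white extents mm [-62. -66.] [59. 65.]
```

View pics/k.png

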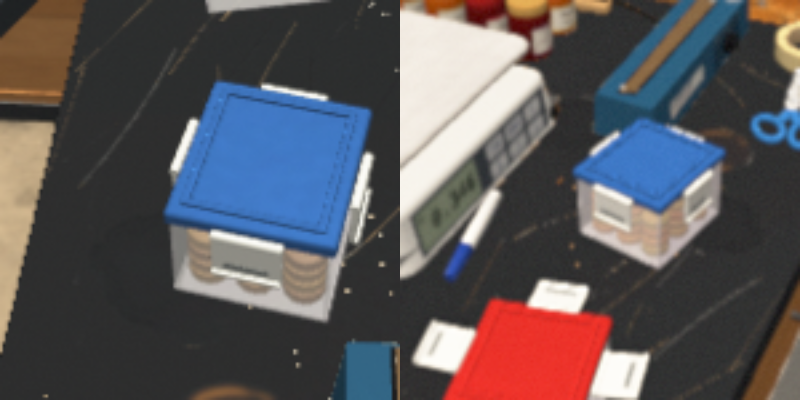

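All four clips lie flat against the tub (white stays within about 2–3 mm of the hinge lines on every side). The box has not moved, and the red box's clips are still open. I'm handing in.

```bash
python3 -c "
from plant import bot
print(bot.job_done())"
```

```text
the job is handed in; nothing more can be done
None
```

I flipped the blue-lidded box's four clips down in turn (front, back, left, right), and the last pictures showed all four flat on the tub, the box where it started and the red box's visible clips still open; I handed the job in about 21 s into the 64 s limit, but no verdict came back.

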